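# Run a heat-sink hanger into the slotted rail until its catch snaps

### The job

Pick up the hanger with the heat sink by its upright grip post, bring its T-shaped head to the open end of the slotted rail and slide it in, post in front. Keep sliding until it meets the spring bumper and the spring catch has snapped down behind the head, but do not ram the bumper to the end of its travel or force the hanger against the rail; then let go so that it hangs there by itself. Leave the other things on the bench where they are.

Things in the scene. Friction and masses are not known exactly. Their poses are not given: they have to be found in the camera images.
- hanger_grip (a point): Point on the hanger's upright grip post, a black bar 10 mm (x) by 24 mm (y) whose top is 18 mm higher; grip here from above, closing along y on the 24 mm width. The hanger (0.16 to 0.24 kg) starts standing on the bench on its finned light-metal heat sink (40x50x27 mm); this point is 106 mm above its underside. Axes of the hanger: z up, +y the way it enters the rail.
- hanger_head (a point): Centre of the hanger's T-head, a black block 20 mm wide (x), 36 long (y), 10 high, edges rounded 3 mm, which runs inside the rail. It lies 33 mm to hanger +x of the grip post, 58 mm lower than hanger_grip, 48 mm above the hanger's underside. Under it a neck 8 mm wide, and 17 mm below this point the top of the clamp plate. Same axes as hanger_grip.
- rail: Light-metal C-rail fixed on a stand with two posts on its +x side; origin at bench level under the middle of the rail. Rail 180 mm long along its y, 30 mm wide, 21 mm high, top 101 mm above the bench; -y end open, +y end capped. Lips 4 mm thick leave a 12 mm slot below; an 8 mm slit runs along the roof. The grip post travels 33 mm off on the free front (-x) side.
- rail_mouth (a point): Centre of the rail's hollow section at its open end; axes as rail, +y leads into the rail. Hollow inside 23 mm wide and 13 mm high: the head has 1.5 mm play to each side, above and below. A freely hanging head's centre lies 1.5 mm below this point. A black stop unit with catch and bumper is clamped at an unmeasured place on the rail, up to 29 mm above its top, 12 mm to each side.
- bumper (a joint): Compression of the stop unit's spring bumper, m: 0 free, 0.010 solid; beyond 0.009 counts as rammed. Its face stands in the channel 90 to 140 mm inside the open end (differs each time; feel for it) and the head's front runs against it: 2 N at first touch, then 1.2 N more per mm (7 N at 4 mm, 13 N at 9 mm). Let go too early, it pushes the hanger back.
- catch (a joint): Lift of the stop unit's spring pawl through the roof slit, m: 0 down, about 0.006 to 0.009 while the head is under it. Its ramp begins about 50 mm before the bumper's face; the head lifts it with a push of up to 5 N, felt as a bump, then a light drag. It drops behind the head once the bumper is pressed in 4 mm and keeps it so; it cannot be passed backwards.
- flux_jar: White jar with screw lid, 44 mm across and 44 mm high, to be left alone; origin at the centre of its underside.
- kapton: Roll of amber film tape lying flat, 78 mm across, 19 mm high, to be left alone; origin at the centre of its underside.
- terminal: Small light terminal block, 14 x 44 x 17 mm, to be left alone; origin at the centre of its underside.
- loupe: Black stand loupe, 38 mm across, 32 mm high, to be left alone; origin at the centre of its underside.
- lamp_post (a point): Foot of the magnifier lamp's post on the bench, fixed: a base disc 140 mm across, and a steel post of about 50 mm that leans slightly and rises to 0.56 m, then a boom going away from the robot. Swing the arm past it on the robot's side. The bench has a raised edge 78 mm high all round, inside from about 0.37 m ahead of the robot and 0.44 m to its right.

How it is judged:
On the way:
1. the hanger's head has entered the rail at the open end, whole head inside the channel, bumper not yet touched (y of hanger_head in the frame of rail_mouth above 0.02 m and x of hanger_head in the frame of rail_mouth between -0.004 and 0.004 m and z of hanger_head in the frame of rail_mouth between -0.004 and 0.004 m and value of joint bumper below 0.001 m), for 0.1 s.
At the end, for the whole second after the job is handed in: The hanger hangs released in the rail, its head's centre over 70 mm inside the open end and within 4 mm of the channel's centre line to the side and in height, tilted under 0.15 rad, held by the catch with the bumper pressed in over 2.5 mm and not moving (under 10 mm/s) (value of joint bumper above 0.0025 m and y of hanger_head in the frame of rail_mouth above 0.07 m and x of hanger_head in the frame of rail_mouth between -0.004 and 0.004 m and z of hanger_head in the frame of rail_mouth between -0.004 and 0.004 m and angle between hanger_head's own z axis and vertical below 0.15 rad and velocity of joint bumper below 0.01 m/s); the robot touches nothing.
It fails at once if the bumper is rammed beyond 9 mm of its 10 mm travel (value of joint bumper above 0.009 m).
It fails at once if the rail is pressed or struck with more than 25 N (contact force between rail and anything else above 25 N).
It fails at once if a bystander is pushed more than 30 mm from its place (distance of any of flux_jar, kapton, terminal, loupe from where it was at the start of the episode above 0.03 m).
It also fails if it takes over 58 s, if anything falls off the work surface, if the arm or the gripper's body presses on something with over 40 N, if the wrist force passes 120 N, or if a joint passes its speed limit or range.

### The arm

A 7-joint arm with a two-finger parallel gripper is mounted at the origin on a cart in front of the work surface, level with it; the furniture and walls round the work are solid. World frame = base frame: x ahead of the robot, y to its left, z up, the work surface at z = 0. Lengths are in m, angles in rad, forces in N, time in s.
With the tool pointing down it reaches from about 0.35 to 0.9 m from the base axis. Payload 8.1 kg.
Tool frame: the origin (TCP) lies at the very end of the fingers, on their centre line; the grasp point (between the pads) lies 19 mm behind it (grasp_offset is the distance from the TCP to the grasp point, in m); z points along the fingers, y is the line along which they close (so a half turn about z gives the same grasp; the last joint's range is limited). The gripper opens to 92 mm and grips with 3 to 60 N. Pads are 19 mm wide; open, the fingers measure 130 mm over their backs; the gripper's body (75 mm by 190 mm) begins 47 mm behind the grasp point.
Start: joints at [-1.261, 0.434, 0.025, 1.573, -0.012, 1.134, -0.075], TCP at [0.251, 0.573, 0.227] pointing down, gripper open.
Joint ranges: [-2.62, 2.62], [-0.44, 2.09], [-1.27, 1.32], [0.08, 2.57], [-1.32, 4.46], [0.12, 2], [-2.74, 2.74]. Speed limits (rad/s): [2.22, 2.22, 3.01, 3.01, 3.14, 3.14, 3.14].

### API

Orientations are given as a rotation vector (axis times angle).
In Python, from cell import observe, get_image, camera_params, sign_off, silhouettes, grasp_offset gives the robot as it stands. The module is installed in compiled form; this text tells all that it offers.
- The arm moves only by the tool jog_arm, never from a script. Its argument "motion" is a list that holds one entry, the list of rows, each a list of 7 numbers: the shift along the tool's x, y, z in m, then the turn, a rotation vector about the tool's x, y, z in rad, then the closure, from -1 (fully open) to 1 (shut), so that 0 is half open. In form: [[[dx, dy, dz, wx, wy, wz, hand], ...]]. A call has 1 to 10 rows; each row is the pose to reach, as a shift and turn from the pose commanded when the call began, along the tool's axes at that moment; what a row does not reach only later rows make up. A row lasts 1/12 s, in which the tool goes at most 41.7 mm and 7.16 degrees, less where a joint would pass 70% of its speed; a pose out of reach is approached as far as the arm can. A call with a gripper value outside its range is refused whole. The fingers move at their own pace and stop on an object; "force" is the grip in N (left out, the last holds). Time passes only in rows, so rows that repeat a pose let the fingers close. It gives the time, the measured TCP pose, the force, the opening and the grip force at its end, in the units of the state.
- observe(): the state, without advancing time (a new reading comes with each control period).
- get_image(name): name is "side" or "top"; returns the picture (420x560x3 uint8, red, green, blue); there is no depth.
- camera_params(name): a dict with "vertical_fov" (degrees; the focal length in pixels is half the picture's height over the tangent of half this angle, whatever the lens; pixels are square), "cx", "cy" (the principal point, pixels), "T" (4x4, takes a point from camera to world coordinates). Camera axes: x right, y down, z forward; pixel columns grow to the right and rows downward; lengths in m; the calibration is good to about 2 mm. A picture is of the moment at which its call begins. camera_params takes no time and is no camera call.
- sign_off(): hands the job in; it is judged then, once.
Trained networks look in the newest picture that a camera, given by its name, has taken for a name from the list of things; names that differ only in an ending like _2 or _b are one class to them, and where a whole thing is asked for, a point or a joint stands for the part that bears it (a point fixed in the world has none). Each returns a list of dicts, best first, with "p" (0 to 1); they miss things now and then, are a little off and sometimes report something else, mostly with a low value. They report only what shows in the picture. A call takes as long as a camera call.
- silhouettes(query, camera): "mask" (420x560 bool, what is visible of it) and "pixel" ([column, row] in pixels, amid what is visible of it).
The state is a dict: "clock": time; "joints": joint angles; "dq": joint speeds; "joint_efforts": joint torques, N m; "position": TCP position; "ee_rot": TCP orientation; "force": force on the tool from outside, world axes, zero at the start; "ft_torque": the same for the moment, N m; "width": opening from 0.0 (shut) to 1.0 (fully open); "gripper_force": force on a finger pad.
Only numpy, scipy, OpenCV 4.12 (cv2) and the standard library are available. Lean on these libraries where they do the work, as an engineer would, in place of code of your own. Each camera call takes 0.05 s, during which the arm holds its last target. There are 200 camera calls.

## Working session

There is one attempt and no reset: what is moved stays moved. The work goes in short steps, Python scripts to look and compute and a tool call to move; the robot and the scene stay as the last step left them, time stands still between calls to the robot, and variables do not carry over. Pictures are saved under pics/ and viewed, at most 10 in all, crops included, and the job is handed in when it is done.

Besides the shell and the picture viewer there is one more tool, called after ">>>" as name([rows], argument=value, ...), one row to a line, values as JSON. jog_arm: Moves the arm, as the interface text tells. Its arguments: {"type":"object","properties":{"motion":{"type":"array"},"force":{"type":"number"}},"required":["motion"]}

```bash
mkdir -p pics; cat > h.py <<'E'
import numpy as np, cv2
from cell import *
from scipy.spatial.transform import Rotation as R
def cam(n):
    p=camera_params(n); f=210/np.tan(np.radians(p["vertical_fov"])/2); return f,p["cx"],p["cy"],np.array(p["T"])
def ray(n,uv):
    f,cx,cy,T=cam(n); d=T[:3,:3]@np.array([(uv[0]-cx)/f,(uv[1]-cy)/f,1]); return T[:3,3],d
def at_z(n,uv,z):
    o,d=ray(n,uv); return o+d*(z-o[2])/d[2]
def proj(n,P):
    f,cx,cy,T=cam(n); q=(np.atleast_2d(P)-T[:3,3])@T[:3,:3]; return np.c_[cx+f*q[:,0]/q[:,2],cy+f*q[:,1]/q[:,2]]
def tri(a,ua,b,ub):
    o1,d1=ray(a,ua);o2,d2=ray(b,ub); s=np.linalg.lstsq(np.c_[d1,-d2],o2-o1,rcond=None)[0]
    p,q=o1+s[0]*d1,o2+s[1]*d2; return (p+q)/2,np.linalg.norm(p-q)
def save(n,name):
    im=get_image(n); cv2.imwrite(f"pics/{name}.png",im[:,:,::-1]); return im
E
python3 - <<'E'
from h import *
np.set_printoptions(precision=4,suppress=True)
a=save("side","s0");b=save("top","t0")
cv2.imwrite("pics/b0.png",cv2.resize(np.vstack([a,b])[:,:,::-1],(560,840))) 
for n in("side","top"):print(n,cam(n))
print(observe())
for n in("side","top"):
  for q in("hanger_grip","hanger_head","rail","bumper"):
    for r in silhouettes(q,n)[:2]:
      ys,xs=np.nonzero(r["mask"]);print(n,q,round(r["p"],2),r["pixel"],xs.min(),xs.max(),ys.min(),ys.max(),len(xs))
E
```

```text
side (np.float64(461.172609837966), 276.26257914370376, 211.378137826157, array([[-0.9901, -0.0916,  0.1067,  0.3721],
       [-0.1397,  0.5528, -0.8215,  1.0902],
       [ 0.0163, -0.8283, -0.5601,  0.8535],
       [ 0.    ,  0.    ,  0.    ,  1.    ]]))
top (np.float64(441.55477207758815), 279.61801611495997, 210.72650038457746, array([[ 0.0097, -0.9891,  0.1468,  0.316 ],
       [-0.9998, -0.0073,  0.0167,  0.018 ],
       [-0.0154, -0.147 , -0.989 ,  1.2939],
       [ 0.    ,  0.    ,  0.    ,  1.    ]]))
{'clock': 0.1, 'joints': array([-1.2606,  0.4352,  0.025 ,  1.574 , -0.0116,  1.134 , -0.0751]), 'dq': array([ 0.0008, -0.0011, -0.0001, -0.0014, -0.0008, -0.0006, -0.0003]), 'joint_efforts': array([  0.0032, -66.912 ,   0.988 , -31.5145,  -0.0606,   0.0375,
         0.0001]), 'position': array([0.2506, 0.5721, 0.226 ]), 'ee_rot': array([-0.6439, -3.0747,  0.0022]), 'force': array([-0.03  ,  0.3961,  0.2556]), 'ft_torque': array([ 0.0088, -0.0199,  0.025 ]), 'gripper_force': 0.0, 'width': 0.9965398371065564}
side hanger_grip 0.5 [293.3, 167.1] 285 299 150 173 151
side hanger_head 0.51 [290.6, 170.3] 282 298 150 181 136
side rail 0.63 [291.2, 201.7] 270 307 171 222 1171
side rail 0.51 [246.7, 365.6] 229 265 336 369 632
side bumper 0.73 [249.3, 362.0] 230 265 336 369 611
top hanger_grip 0.65 [426.0, 210.4] 413 438 196 218 426
top hanger_head 0.72 [425.4, 203.8] 414 439 197 218 396
top rail 0.82 [361.0, 217.1] 325 391 194 233 1467
top bumper 0.63 [425.1, 211.1] 413 439 197 218 405
top bumper 0.34 [357.3, 215.5] 325 392 194 233 1660
```

View pics/s0.png

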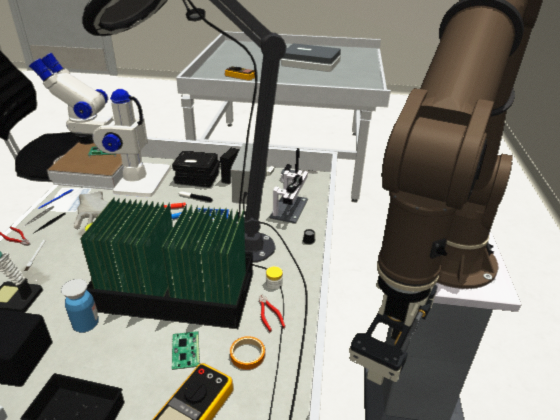

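View pics/t0.png

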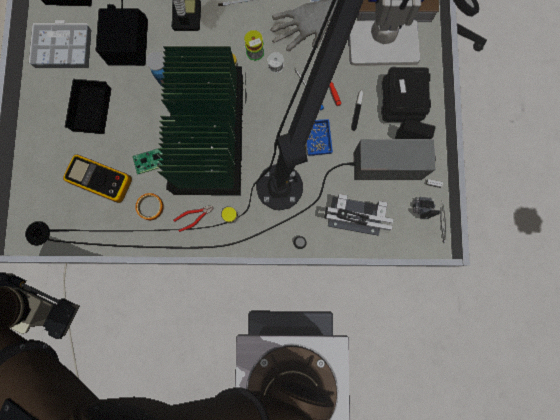

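Side view: rail stand at about (290,200), with the lamp post left of it. Top view: rail at (360,215), hanger at (425,207), and a grey box behind at (395,158). Now enlarging.

```bash
python3 - <<'E'
import cv2,numpy as np
a=cv2.imread("pics/s0.png")[140:230,245:335];b=cv2.imread("pics/t0.png")[180:250,310:450]
b=cv2.resize(b,(800,400),interpolation=cv2.INTER_CUBIC);cv2.imwrite("pics/t0c.png",b)
cv2.imwrite("pics/s0c.png",cv2.resize(a,(600,600),interpolation=cv2.INTER_CUBIC))
E
```

```text
(no output)
```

View pics/t0c.png

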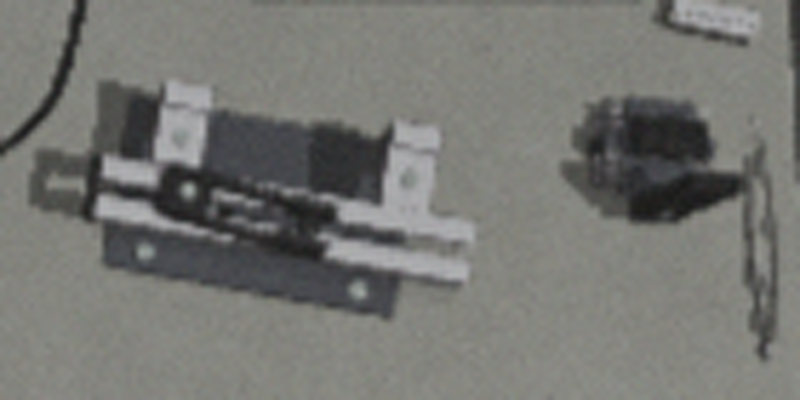

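View pics/s0c.png

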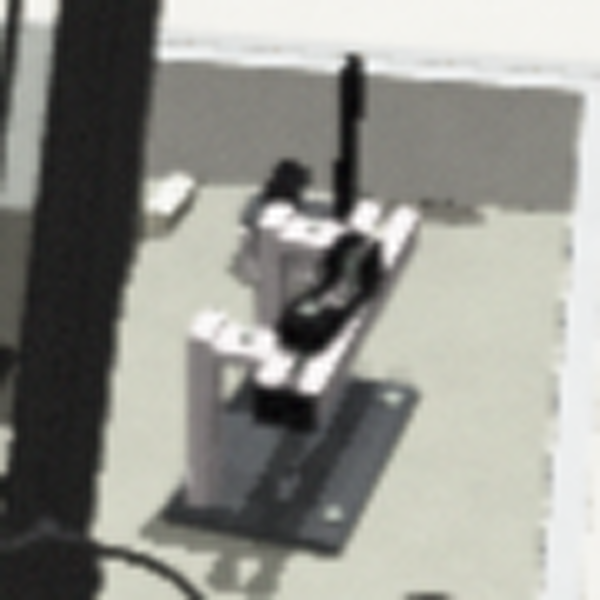

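Top crop: the open end is on the right (corners ~(475,219) and (467,284)), the cap is on the left, and the stand posts are at the far side. The hanger's post leans to its top at ~(740,185) and the head block is at (665,130). Side crop: the post top is at (350,55) and the rest of the hanger is hidden behind the rail.

```bash
python3 - <<'E'
from h import *
np.set_printoptions(precision=4,suppress=True)
c=lambda x,y:(310+x/5.714-.5,180+y/5.714-.5)
P=[at_z("top",c(*p),.101) for p in [(475,219),(467,284),(105,155),(93,218)]]
print("rail corners",*P,sep="\n")
m=(P[0]+P[1])/2;e=(P[2]+P[3])/2;d=e-m;print("len",np.linalg.norm(d),"yaw of rail y from world y",np.degrees(np.arctan2(-d[0],d[1])))
s=lambda x,y:(245+x*.15-.5,140+y*.15-.5)
for p in [(415,210),(350,205)]:print("side open end z.101",at_z("side",s(*p),.101))
for p in [(255,375),(320,390)]:print("side cap end",at_z("side",s(*p),.101))
print("post top",tri("side",s(350,60),"top",c(740,185)),at_z("top",c(740,185),.124),at_z("side",s(350,60),.124))
print("lamp",at_z("top",(279,187),.0), "post mid px ->",at_z("top",(287,160),.3))
for q in("flux_jar","kapton","terminal","loupe"):
  for n in("top",):
    for r in silhouettes(q,n)[:1]:print(q,n,r["p"],r["pixel"],at_z(n,r["pixel"],.02))
r=silhouettes("hanger_grip","top")
np.save("hm.npy",r[0]["mask"]);m=r[0]["mask"]
for y in range(192,222):print("".join(".#"[int(v)] for v in m[y,405:450]))
E
```

```text
rail corners
[ 0.4758 -0.2688  0.101 ]
[ 0.4448 -0.2642  0.101 ]
[ 0.5054 -0.0936  0.101 ]
[ 0.4749 -0.0877  0.101 ]
len 0.17841707225420922 yaw of rail y from world y -9.626181706487436
side open end z.101 [ 0.4482 -0.2696  0.101 ]
side open end z.101 [ 0.481  -0.2692  0.101 ]
side cap end [ 0.5077 -0.1015  0.101 ]
side cap end [ 0.4767 -0.0936  0.101 ]
post top (array([ 0.492 , -0.3872,  0.1229]), np.float64(0.004302272989970244)) [ 0.4897 -0.3868  0.124 ] [ 0.494  -0.3856  0.124 ]
lamp [0.5797 0.0424 0.    ] post mid px -> [0.5824 0.0188 0.3   ]
flux_jar top 0.64 [232.3, 211.2] [0.5027 0.1777 0.02  ]
kapton top 0.83 [154.5, 212.9] [0.496  0.4058 0.02  ]
.............................................
.............................................
.............................................
.............................................
................#####........................
.............############....................
..........#################..................
..........##################.................
.........####################................
.........############
[... 244 characters left out ...]
..........
........######################...............
........######################...............
........######################...............
........#########################............
........##########################...........
.........#########################...........
............######################...........
..............###################............
...............###############...............
...............#############.................
................##########...................
..................######.....................
.............................................
.............................................
.............................................
```

```bash
python3 - <<'E'
import cv2
a=cv2.imread("pics/t0.png")[190:230,408:450]
g=cv2.cvtColor(a,cv2.COLOR_BGR2GRAY)
for r in g: print(" ".join("%3d"%v for v in r))
E
```

```text
130 128 127 128 134 133 127 127 129 129 123 127 131 128 127 131 130 127 127 130 127 133 134 133 130 132 132 131 132 131 134 130 131 131 132 131 134 129 127 126  97  58
131 130 131 128 129 125 128 126 124 126 129 127 129 131 126 129 128 131 131 132 130 130 130 131 130 130 129 130 131 132 128 131 132 135 132 129 129 131 131 132 100  65
132 131 129 126 129 126 126 131 127 128 133 122 129 127 127 131 128 129 133 124 126 127 130 132 131 127 127 132 134 130 136 135 132 131 128 133 134 129 129 135 130  73
132 133 130 131 127 128 133 129 128 131 128 126 129 131 132 127 126 130 129 127 129 129 124 135 132 131 127 131 130 135 135 130 129 130 130 129 130 131 128 133 137  73
135 130 133 128 132 131 124 128 134 128 130 124 124 128 128 129 129 134 128 128 131 126 130 134 134 130 133 128 129 134 129 133 136 130 130 129 129 130 133 136 137  75
128 130 132 128 128 132 127 128 133 131 131 127 127 132 131 129 131 132 130 125 134 129 132 131 128 130 129 131 127 126 131 128 131 132 129 129 130 129 130 130 134  72
127 126 130 131 129 131 131 130 125 128 130 122 109 122 129 126 125 130 131 132 132 130 130 
[... 4919 characters left out ...]
 138 117  81 122 133 131 135
136 136 132 131 136 133 135 131 128 133 131 130 136 136 133 135 131 130 130 129 135 132 134 132 132 133 130 137 130 129 135 132  93  62 122 134 128  84 124 129 135 127
131 134 132 134 133 133 134 133 127 131 131 133 133 133 132 135 133 127 129 128 126 124 133 131 132 134 131 131 129 133 135 129  89  68 112 132 122  81 122 130 132 132
132 132 130 131 131 135 131 132 129 134 135 129 129 131 131 130 132 131 126 129 130 130 133 131 137 130 135 128 132 130 136 128  89  70 101 103 123  79 126 136 136 137
127 134 131 134 134 134 131 130 133 131 131 134 133 129 131 131 131 130 129 129 129 131 131 133 131 131 132 127 132 136 134 129  94  84  92  89 110  83 127 136 131 134
```

```bash
cat > fit.py <<'E'
from h import *
from scipy.optimize import minimize
np.set_printoptions(precision=4,suppress=True)
I=cv2.cvtColor(cv2.imread("pics/t0.png"),cv2.COLOR_BGR2GRAY).astype(float)
S=16
def poly(W,P):  # fill convex hull of world points in window W=(c0,c1,r0,r1), supersampled coverage
    c0,c1,r0,r1=W; m=np.zeros(((r1-r0)*S,(c1-c0)*S),np.uint8)
    for Q in P:
        uv=(proj("top",Q)+.5-[c0,r0])*S
        cv2.fillConvexPoly(m,cv2.convexHull(np.round(uv).astype(np.int32)),1)
    return cv2.resize(m.astype(np.float32),(c1-c0,r1-r0),interpolation=cv2.INTER_AREA)
def box(x0,x1,y0,y1,z0,z1):return np.array([[x,y,z] for x in(x0,x1) for y in(y0,y1) for z in(z0,z1)])
def place(B,x,y,a):
    c,s=np.cos(a),np.sin(a); return B@np.array([[c,s,0],[-s,c,0],[0,0,1]])+[x,y,0]
E
cat > fit1.py <<'E'
from fit import *
W=(414,444,198,222); O=I[W[2]:W[3],W[0]:W[1]]; D=np.clip((75-O)/35,0,1)
wt=np.ones_like(D); wt[:, :4]=0; wt[:,27:]=0   # left heat sink shade, right scribble
wt[0:2]=.3; wt[9:12,:8]=0; wt[12:,:5]=0
def model(p,z0):
    x,y,a=p[0]/1e3,p[1]/1e3,p[2]/100; h=box(-.01,.01,-.018,.018,.043,.053); g=box(-.038,-.028,-.012,.012,z0,.124)
    return poly(W,[place(h,x,y,a),place(g,x,y,a)])
best=None
for z0 in(.02,.027,.031,.04):
  for a0 in(-15,-8,0):
    r=minimize(lambda p:(wt*(model(p,z0)-D)**2).sum(),[515,-380,a0],method="Nelder-Mead",options=dict(initial_simplex=np.array([[515,-380,a0],[523,-380,a0],[515,-372,a0],[515,-380,a0+8]],float)))
    if best is None or r.fun<best[0]:best=(r.fun,r.x,z0)
    print(z0,a0,r.fun,r.x)
m=model(best[1],best[2])
for u,v in zip(D,m):print("".join("%x"%int(15*q) if q>.03 else "." for q in u)," ","".join("%x"%int(15*q) if q>.03 else "." for q in v))
E
cat > fit2.py <<'E'
from fit import *
W=(318,398,200,236); O=I[W[2]:W[3],W[0]:W[1]]; D=np.clip((O-135)/(O.max()*.93-135),0,1)
C=np.arange(W[0],W[1])[None,:]; Rr=np.arange(W[2],W[3])[:,None]
wt=np.zeros_like(D); wt[(C>=368)&(Rr>=214)|np.zeros_like(D,bool)]=1; wt[((C<=333)&(Rr>=205)&(Rr<224))|np.zeros_like(D,bool)]=1
wt[((C>=376)&(C<=388)&(Rr<219.5))|np.zeros_like(D,bool)]=0; wt[((C>=335)&(Rr<210))|np.zeros_like(D,bool)]=0
def model(p,zs):
    x,y,a=p[0]/1e3,p[1]/1e3,p[2]/100
    s1=box(.004,.015,-.09,.09,.101,.101);s2=box(-.015,-.004,-.09,.09,.101,.101); wl=box(-.015,-.015,-.09,.09,.08,.101)
    t=poly(W,[place(s1,x,y,a),place(s2,x,y,a)]); return t+zs*np.clip(poly(W,[place(wl,x,y,a)])-t,0,1)
for zs in(0,.5,1):
  r=minimize(lambda p:(wt*(model(p,zs)-D)**2).sum(),[475,-178,-17],method="Nelder-Mead",options=dict(initial_simplex=np.array([[475,-178,-17],[479,-178,-17],[475,-174,-17],[475,-178,-13]],float)))
  print(zs,r.fun,r.x)
m=model(r.x,1)
for u,v in zip(D,m):print("".join("%x"%int(15*q) if q>.03 else "." for q in u));print("".join("%x"%int(15*q) if q>.03 else "." for q in v))
E
python3 fit1.py; python3 fit2.py
```

```text
0.02 -15 27.772650010712294 [ 524.2736 -376.6983   -7.5669]
0.02 -8 28.0138238475566 [ 524.0257 -376.8498   -9.8031]
0.02 0 28.253837536870215 [ 524.3537 -376.4376   -4.9659]
0.027 -15 24.52447090740593 [ 524.0189 -376.6846   -6.2701]
0.027 -8 26.066584075304927 [ 523.9041 -377.3216  -10.625 ]
0.027 0 24.551353841976244 [ 524.2167 -376.7082   -5.9172]
0.031 -15 24.07467537517937 [ 523.9489 -376.5216   -7.7478]
0.031 -8 25.2871685741191 [ 523.7852 -377.1408  -11.2949]
0.031 0 24.790587240413743 [ 523.8296 -375.344    -5.0516]
0.04 -15 26.06147695860571 [ 523.4251 -375.6402   -9.1557]
0.04 -8 25.814991275709502 [ 523.5043 -376.5173  -11.0002]
0.04 0 25.088938855229593 [ 523.4535 -374.6152   -6.5052]
.....4303.10..................   ..............................
.3...73330.312420.............   ..............................
364.2baea96abb87..............   .....3ddcba8765321............
.32..7fffcfffeeecb6...........   .....8fffffffffffff5..........
366049ffffeffeeffff5..........   .....8fffffffffffff4..........
7954abfffddffefffff8..........   .....9fffffffffffff4..........
ec22bbfff
[... 1771 characters left out ...]
75,-178,-17],[479,-178,-17],[475,-174,-17],[475,-178,-13]],float)))
                             ~~~~~^^^^^^
  File "fit2.py", line 9, in model
    t=poly(W,[place(s1,x,y,a),place(s2,x,y,a)]); return t+zs*np.clip(poly(W,[place(wl,x,y,a)])-t,0,1)
  File "fit.py", line 9, in poly
    uv=(proj("top",Q)+.5-[c0,r0])*S
        ~~~~^^^^^^^^^
  File "h.py", line 11, in proj
    f,cx,cy,T=cam(n); q=(np.atleast_2d(P)-T[:3,3])@T[:3,:3]; return np.c_[cx+f*q[:,0]/q[:,2],cy+f*q[:,1]/q[:,2]]
              ~~~^^^
  File "h.py", line 5, in cam
    p=camera_params(n); f=210/np.tan(np.radians(p["vertical_fov"])/2); return f,p["cx"],p["cy"],np.array(p["T"])
ValueError: time passes only in moves, steps and waits
```

```bash
sed -i 's/^def cam(n)/import functools\n@functools.cache\ndef cam(n)/' h.py; python3 fit2.py; python3 -c "
from h import *
print(observe()['clock'])"
```

```text
0 27.314162088121535 [ 475.0919 -178.9434  -16.9551]
0.5 34.3673974002911 [ 475.1062 -179.4407  -16.9702]
1 50.59826598233746 [ 475.1869 -178.9562  -16.8609]
....................cffffebb.................0..0...............................
................................................................................
....................dfffffff.................................861................
................................................................................
....................cffdefff.................................bffbbce6...........
................................................................................
....................ef565fff.................................bfffffff...........
................................................................................
...................8ff116ff6.................................bfffffff...........
................................................................................
...................cffc0bff2...................................0fffff...........
...................................................
[... 4194 characters left out ...]
...............................................
....................0.............1..........................................0..
................................................................................
.........0........................1............................................1
................................................................................
...................................................................1.......0..11
................................................................................
........................1...........1............11...........0.................
................................................................................
0.75
```

```bash
cat >> h.py <<'E'
np.set_printoptions(precision=4,suppress=True)
def tool_to(P,yaw,o=None):
    """shift+turn in the current tool frame to TCP P, tool down, closing line at yaw from world y"""
    o=o or observe(); Rc=R.from_rotvec(o["ee_rot"]); c=[]
    for s in(1,-1):
        y=s*np.array([-np.sin(yaw),np.cos(yaw),0]); z=np.array([0,0,-1.]); Rt=R.from_matrix(np.c_[np.cross(y,z),y,z])
        c.append((Rc.inv()*Rt).as_rotvec())
    return Rc.inv().apply(np.array(P)-o["position"]),c
E
python3 - <<'E'
from h import *
o=observe(); print(grasp_offset, o["clock"]); print(R.from_rotvec(o["ee_rot"]).as_matrix())
for P in([.38,.3,.24],[.37,0,.24],[.42,-.25,.24],[.492,-.374,.22]):print(P,*tool_to(P,-.08,o))
E
```

```text
0.0188 0.75
[[-0.916   0.4012  0.    ]
 [ 0.4012  0.916   0.0001]
 [ 0.      0.0001 -1.    ]]
[0.38, 0.3, 0.24] [-0.2277 -0.1978 -0.0133] [array([ 0.0001, -0.    , -0.3328]), array([-0.    , -0.0001,  2.8088])]
[0.37, 0, 0.24] [-0.3389 -0.4766 -0.0133] [array([ 0.0001, -0.    , -0.3328]), array([-0.    , -0.0001,  2.8088])]
[0.42, -0.25, 0.24] [-0.485  -0.6855 -0.0133] [array([ 0.0001, -0.    , -0.3328]), array([-0.    , -0.0001,  2.8088])]
[0.492, -0.374, 0.22] [-0.6007 -0.7702  0.0067] [array([ 0.0001, -0.    , -0.3328]), array([-0.    , -0.0001,  2.8088])]
```

>>> jog_arm([
  [[-0.028,-0.024,-0.002,0,0,-0.03,-0.2],[-0.057,-0.05,-0.003,0,0,-0.06,-0.2],[-0.085,-0.074,-0.005,0,0,-0.1,-0.2],[-0.114,-0.099,-0.007,0,0,-0.14,-0.2],[-0.142,-0.124,-0.009,0,0,-0.18,-0.2],[-0.171,-0.149,-0.01,0,0,-0.22,-0.2],[-0.2,-0.174,-0.012,0,0,-0.26,-0.2],[-0.228,-0.198,-0.013,0,0,-0.3,-0.2],[-0.228,-0.198,-0.013,0,0,-0.333,-0.2]],
])

```text
clock: 1.5
position: [0.3839, 0.2923, 0.2403]
ee_rot: [0.136, 3.137, -0.004]
force: [0.8, 0.1, 0.5]
width: 0.6
gripper_force: 0.0
```

```bash
python3 - <<'E'
from h import *
o=observe(); print(o["clock"],o["position"],o["joints"],o["width"],o["force"])
for P in([.37,0,.24],[.42,-.25,.24],[.492,-.374,.22]):print(P,*tool_to(P,-.08,o))
E
```

```text
1.5 [0.3839 0.2923 0.2403] [-0.8239  0.189   0.0708  1.8936 -0.0117  1.0596  0.7352] 0.6000624116409999 [0.8107 0.0578 0.5353]
[0.37, 0, 0.24] [-0.0115 -0.2924  0.001 ] [array([-0.0022,  0.0022, -0.0069]), array([0.0034, 0.0034, 3.1347])]
[0.42, -0.25, 0.24] [-0.083  -0.5371  0.0016] [array([-0.0022,  0.0022, -0.0069]), array([0.0034, 0.0034, 3.1347])]
[0.492, -0.374, 0.22] [-0.1655 -0.6544  0.0221] [array([-0.0022,  0.0022, -0.0069]), array([0.0034, 0.0034, 3.1347])]
```

>>> jog_arm([
  [[0.0,-0.033,0,0,0,0,-0.2],[0.002,-0.066,0,0,0,0,-0.2],[0.004,-0.1,0,0,0,0,-0.2],[0.006,-0.134,0,0,0,0,-0.2],[0.007,-0.168,0,0,0,0,-0.2],[0.005,-0.202,0,0,0,0,-0.2],[0.0,-0.236,0,0,0,0,-0.2],[-0.005,-0.27,0,0,0,0,-0.2],[-0.012,-0.304,0,0,0,0,-0.2],[-0.02,-0.338,0,0,0,0,-0.2]],
])

```text
clock: 2.33
position: [0.3728, -0.0405, 0.2401]
ee_rot: [0.125, 3.138, 0.001]
force: [1.5, 0.1, 0.1]
width: 0.597
gripper_force: 0.0
```

```bash
python3 - <<'E'
from h import *
o=observe(); print(o["clock"],o["position"],o["joints"],o["force"])
for P in([.42,-.25,.24],[.492,-.374,.18]):print(P,*tool_to(P,-.08,o))
E
```

```text
2.3333 [ 0.3728 -0.0405  0.2401] [-0.4305 -0.0207  0.397   2.1273  0.0086  1.0323  1.4532] [1.4588 0.14   0.0853]
[0.42, -0.25, 0.24] [-0.0637 -0.2051  0.    ] [array([0.0008, 0.0011, 0.0003]), array([-0.0017,  0.0012, -3.1413])]
[0.492, -0.374, 0.18] [-0.1453 -0.323   0.06  ] [array([0.0008, 0.0011, 0.0003]), array([-0.0017,  0.0012, -3.1413])]
```

>>> jog_arm([
  [[-0.012,-0.033,0,0,0,0,-0.2],[-0.026,-0.066,0,0,0,0,-0.2],[-0.04,-0.099,0,0,0,0,-0.2],[-0.055,-0.132,0,0,0,0,-0.2],[-0.07,-0.165,0,0,0,0,-0.2],[-0.085,-0.198,0,0,0,0,-0.2],[-0.1,-0.231,0.01,0,0,0,-0.2],[-0.115,-0.264,0.02,0,0,0,-0.2],[-0.13,-0.295,0.03,0,0,0,-0.2],[-0.145,-0.323,0.04,0,0,0,-0.2]],
])

```text
clock: 3.17
position: [0.4922, -0.3747, 0.1991]
ee_rot: [0.126, 3.139, -0.001]
force: [-0.6, 0.0, -0.0]
width: 0.6
gripper_force: 0.0
```

>>> jog_arm([
  [[0,0,0,0,0,0,-0.2],[0,0,0,0,0,0,-0.2]],
])

```text
clock: 3.33
position: [0.4913, -0.3739, 0.1985]
ee_rot: [-0.129, -3.137, 0.0]
force: [-0.1, -0.0, 0.8]
width: 0.602
gripper_force: 0.0
```

```bash
python3 - <<'E'
from h import *
o=observe(); print(o["clock"],o["position"],o["joints"],o["force"],o["width"])
for P in([.492,-.374,.106-.0188],):print(P,*tool_to(P,-.08,o))
a=save("top","t1");s=save("side","s1")
a=cv2.resize(a[160:260,350:470],(480,400),interpolation=cv2.INTER_CUBIC);s=cv2.resize(s[120:240,240:330],(300,400),interpolation=cv2.INTER_CUBIC)
cv2.imwrite("pics/c1.png",np.hstack([a,s])[:,:,::-1])
E
```

```text
3.3333 [ 0.4913 -0.3739  0.1985] [ 0.1544  0.4907  0.6085  1.6632 -0.3074  1.0868  2.341 ] [-0.1464 -0.0485  0.7577] 0.6019398348047074
[0.492, -0.374, 0.0872] [-0.0009  0.      0.1113] [array([-0.0004, -0.0021, -0.0022]), array([-0.0034,  0.0006,  3.1394])]
```

View pics/c1.png

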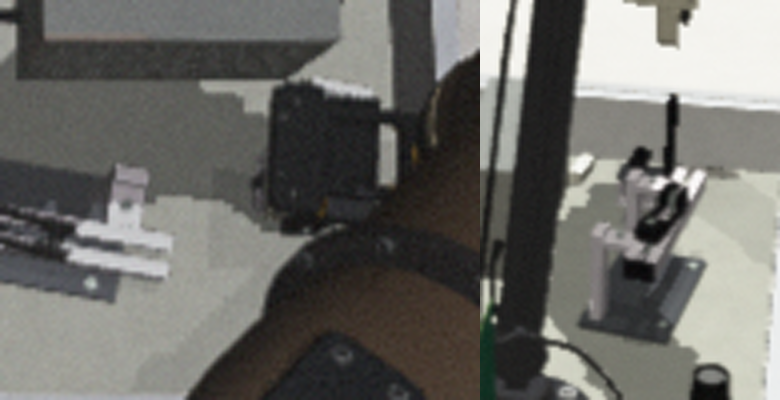

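Side crop: the finger at (668,40) is nearly above the post top at (672,97). I'll check the remaining x offset numerically.

```bash
python3 - <<'E'
from h import *
g=cv2.cvtColor(cv2.imread("pics/s1.png"),cv2.COLOR_BGR2GRAY).astype(int)
for r in range(122,140,2):print(r,g[r,284:308])
for r in range(147,172,2):print(r,g[r,284:308])
for y in(-.345,-.31):print(proj("side",[[.4913+s*.0095,y+s*.0008,z] for z in(.1985,.22) for s in(-1,1)]))
print("post",proj("side",[[.4911+s*.005,-.374,z] for z in(.124,.09) for s in(-1,1)]))
E
```

```text
122 [244 243 242 239 239 239 240 238 221 119 114 116 111 117 117 116 104 103
 108 132 165 204 241 243]
124 [243 243 243 243 242 242 242 240 225 123 117 120 116 118 116  98  57  27
  59 163 239 243 242 243]
126 [243 242 242 243 243 242 243 241 226 123 114 119 118 117 116 115 107  65
 147 235 242 242 242 243]
128 [243 243 243 243 243 242 242 242 228 120 116 120 119 120 123 176 238 239
 240 242 242 242 242 242]
130 [242 243 242 243 244 243 243 241 227 122 115 118 117 115 124 176 239 242
 242 242 242 242 242 242]
132 [243 242 242 242 243 242 242 242 231 139  97  97  97  99 112 176 240 243
 243 243 244 243 243 243]
134 [244 243 243 244 243 243 242 243 243 242 240 240 239 238 226 195 240 244
 244 243 244 243 243 243]
136 [243 242 243 243 242 243 243 243 243 243 243 243 244 244 243 243 243 244
 243 244 244 244 243 244]
138 [243 243 243 244 242 243 242 243 242 242 243 243 243 243 243 243 244 244
 243 243 243 243 243 242]
147 [209 213 206 215 220 219 218 228 228 228 224 223 218 210 213 222 226 227
 227 229 230 231 232 234]
149 [230 229 230 230 227 227 228 229 230 231 233 229 192  62  47 145 2
[... 725 characters left out ...]
33
 133 131 132 134 131 132]
165 [130 113  49  18  11  25  45  80 128 128 111  33  17  23  70 127 132 134
 134 135 132 132 131 131]
167 [108  46  21  13  12  19  44  91 132 133 110  34  17  27  73 127 132 135
 135 133 131 133 131 131]
169 [ 49  26  24  26  21  39  94 152 161 153 126  50  14  35  74 110 124 138
 136 129 128 129 129 127]
171 [ 90 143 162 159 136  74  56  54  52  55  50  26  23  65 175 244 245 229
 142 128 181 224 201 159]
[[300.3056 134.0191]
 [294.664  133.801 ]
 [300.5976 128.1054]
 [294.9119 127.8883]]
[[299.2838 138.3984]
 [293.5365 138.1741]
 [299.5732 132.4074]
 [293.7802 132.1842]]
post [[298.9018 150.1199]
 [296.0766 149.9   ]
 [298.4835 158.7361]
 [295.6913 158.5132]]
```

>>> jog_arm([
  [[0.002,0,0.015,0,0,0,-0.2],[0.002,0,0.03,0,0,0,-0.2],[0.002,0,0.045,0,0,0,-0.2],[0.002,0,0.06,0,0,0,-0.2],[0.002,0,0.075,0,0,0,-0.2],[0.002,0,0.088,0,0,0,-0.2],[0.002,0,0.1,0,0,0,-0.2],[0.002,0,0.108,0,0,0,-0.2],[0.002,0,0.112,0,0,0,-0.2],[0.002,0,0.112,0,0,0,-0.2]],
])

```text
clock: 4.27
position: [0.4898, -0.3716, 0.0873]
ee_rot: [-0.125, -3.139, -0.001]
force: [-1.3, -0.2, 0.9]
width: 0.604
gripper_force: 0.0
```

>>> jog_arm([
  [[0,0,0,0,0,0,0.0],[0,0,0,0,0,0,0.1],[0,0,0,0,0,0,0.2],[0,0,0,0,0,0,0.3],[0,0,0,0,0,0,0.35],[0,0,0,0,0,0,0.4]],
], force=5)

```text
clock: 4.77
position: [0.49, -0.3726, 0.088]
ee_rot: [0.126, 3.139, -0.001]
force: [0.0, -1.3, 0.8]
width: 0.308
gripper_force: 0.4
```

>>> jog_arm([
  [[0,0,0,0,0,0,0.5],[0,0,0,0,0,0,0.6],[0,0,0,0,0,0,0.7],[0,0,0,0,0,0,0.8],[0,0,0,0,0,0,0.8]],
], force=8)

```text
clock: 5.18
position: [0.4898, -0.3723, 0.0878]
ee_rot: [-0.126, -3.139, 0.0]
force: [-0.7, -0.8, 1.9]
width: 0.259
gripper_force: 8.0
```

>>> jog_arm([
  [[0,0,0,0,0,0,1.0],[0,0,0,0,0,0,1.0],[0,0,0,0,0,0,1.0],[0,0,0,0,0,0,1.0],[0,0,0,0,0,0,1.0]],
], force=45)

```text
clock: 5.6
position: [0.4899, -0.3723, 0.0878]
ee_rot: [0.126, 3.139, -0.0]
force: [-1.2, -0.6, 2.8]
width: 0.257
gripper_force: 45.0
```

```bash
python3 - <<'E'
from h import *
o=observe(); print(o)
E
```

```text
{'clock': 5.6, 'joints': array([ 0.2027,  0.6058,  0.5401,  1.7795, -0.3946,  0.8657,  2.4152]), 'dq': array([ 0.0005, -0.0016, -0.0018, -0.0022,  0.0015, -0.0002, -0.0007]), 'joint_efforts': array([ -0.8892, -65.7752,   9.6169, -24.1271,  -0.3164,   0.0412,
         0.0337]), 'position': array([ 0.4899, -0.3723,  0.0878]), 'ee_rot': array([ 0.1255,  3.139 , -0.0001]), 'force': array([-1.2498, -0.6247,  2.8311]), 'ft_torque': array([-0.1911,  0.2636, -0.0347]), 'gripper_force': 45.000441670417786, 'width': 0.25661434590713206}
```

>>> jog_arm([
  [[0,0,-0.005,0,0,0,1],[0,0,-0.012,0,0,0,1],[0,0,-0.02,0,0,0,1],[0,0,-0.028,0,0,0,1],[0,0,-0.036,0,0,0,1],[0,0,-0.042,0,0,0,1],[0,0,-0.042,0,0,0,1],[0,0,-0.042,0,0,0,1],[0,0,-0.042,0,0,0,1]],
], force=55)

```text
clock: 6.35
position: [0.4898, -0.372, 0.1295]
ee_rot: [-0.125, -3.139, -0.001]
force: [0.4, -0.4, -1.9]
width: 0.257
gripper_force: 55.0
```

```bash
python3 - <<'E'
from h import *
o=observe(); print(o["clock"],o["position"],o["ee_rot"],o["force"],o["ft_torque"],o["width"])
for P in([.4186,-.3055,.130],[.4262,-.2611,.130]):print(P,*tool_to(P,-.1696,o))
E
```

```text
6.35 [ 0.4898 -0.372   0.1295] [-0.1253 -3.1389 -0.0005] [ 0.428  -0.3693 -1.8943] [0.054  0.1219 0.0236] 0.2568458140077871
[0.4186, -0.3055, 0.13] [ 0.0763  0.0606 -0.0005] [array([ 0.0003, -0.0003,  0.0898]), array([ 0.0004,  0.0005, -3.0518])]
[0.4262, -0.2611, 0.13] [ 0.0722  0.1055 -0.0004] [array([ 0.0003, -0.0003,  0.0898]), array([ 0.0004,  0.0005, -3.0518])]
```

>>> jog_arm([
  [[0.006,0.004,0,0,0,0.01,1],[0.017,0.012,0,0,0,0.02,1],[0.03,0.022,0,0,0,0.035,1],[0.044,0.033,0,0,0,0.05,1],[0.056,0.043,0,0,0,0.065,1],[0.067,0.053,0,0,0,0.08,1],[0.0745,0.059,0,0,0,0.089,1],[0.0763,0.0606,-0.0005,0,0,0.09,1],[0.0763,0.0606,-0.0005,0,0,0.09,1],[0.0763,0.0606,-0.0005,0,0,0.09,1]],
])

```text
clock: 7.18
position: [0.4193, -0.3062, 0.1304]
ee_rot: [0.266, 3.129, -0.001]
force: [0.1, -0.8, -2.2]
width: 0.256
gripper_force: 55.0
```

```bash
python3 - <<'E'
from h import *
o=observe(); print(o["clock"],o["position"],o["ee_rot"],o["force"],o["ft_torque"],o["width"],o["joints"])
print(tool_to([.4186,-.3055,.130],-.1696,o))
a=save("top","t2");s=save("side","s2")
a=cv2.resize(a[180:260,350:450],(500,400),interpolation=cv2.INTER_CUBIC);s=cv2.resize(s[130:230,250:325],(300,400),interpolation=cv2.INTER_CUBIC)
cv2.imwrite("pics/c2.png",np.hstack([a,s])[:,:,::-1])
E
```

```text
7.1833 [ 0.4193 -0.3062  0.1304] [ 0.2657  3.1295 -0.0009] [ 0.0796 -0.7624 -2.239 ] [ 0.0027  0.0429 -0.0128] 0.2559113020005582 [ 0.0638  0.4151  0.6228  1.9839 -0.3216  0.8392  2.2654]
(array([0.0008, 0.0006, 0.0004]), [array([-0.0005,  0.0009,  0.0002]), array([-0.0014, -0.0008, -3.1414])])
```

View pics/c2.png

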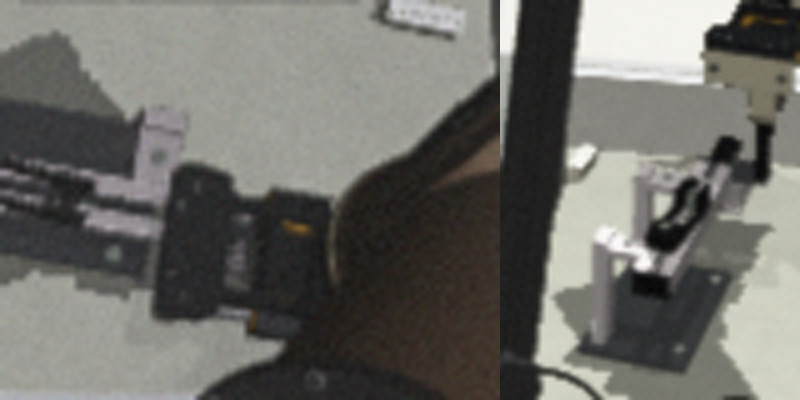

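Top: the gripper covers the mouth. Side: the black head at (725,150) sits just behind the rail's open end, roughly in line with it. Next is a numeric check of its alignment.

```bash
python3 - <<'E'
from h import *
g=cv2.cvtColor(cv2.imread("pics/s2.png"),cv2.COLOR_BGR2GRAY).astype(int)
print("     ",np.arange(294,320))
for r in range(160,186):print(r,g[r,294:320])
ra=lambda x,y,z:[.4751+.9857*x+.1688*y,-.179-.1688*x+.9857*y,z]
print("rail z101 y=-.09,-.07 x=-15,-4,4,15");
for y in(-.09,-.07,-.05):print(proj("side",[ra(x,y,.101) for x in(-.015,-.004,.004,.015)]).ravel())
print("head corners top");print(proj("side",[ra(x,-.09+y,.0957) for y in(-.045-.018,-.045+.018) for x in(-.01,.01)]))
E
```

```text
[294 295 296 297 298 299 300 301 302 303 304 305 306 307 308 309 310 311
 312 313 314 315 316 317 318 319]
160 [132 132 130 133 130 131 131 133 130 130 129 132 129 132 132 135 133 131
 116  79  62  71  74  78  95 128]
161 [131 132 131 133 132 131 133 133 131 131 133 132 130 129 132 130 133 132
 133 109  38  22  27  38  73 127]
162 [131 131 132 133 131 136 132 133 132 131 129 130 129 132 131 132 134 134
 133 112  35  11  12  19  66 129]
163 [132 131 132 131 133 135 135 132 132 133 126 117 118 118 122 131 131 132
 131 112  34  14  15  31  82 127]
164 [131 130 133 133 131 135 133 132 134 126 101  48  38  39  67 117 124 132
 130 111  33  14  21  64 124 133]
165 [133 132 133 133 134 132 132 132 131 116  65  24  15  17  21  46  82 127
 129 110  35  12  21  68 130 135]
166 [131 133 132 134 135 130 131 132 130 102  35  15  17  15  17  34  82 126
 130 111  35  15  26  70 128 134]
167 [136 135 132 134 133 133 132 133 113  61  20  13  16  18  21  42  92 127
 131 110  36  15  30  78 130 137]
168 [141 139 132 132 130 120 121 122 101  37  17  13  16  22  41  75 123 131
 129 108  33  11  23  74 129
[... 1552 characters left out ...]
88 190]
183 [ 60 102 120  84  62  26  25  50  82  95 121 142 152 153 153 145 161 186
 188 190 191 191 191 189 192 190]
184 [104 118  93  62  31  24  42  68  83  93 123 168 171 170 171 169 176 185
 190 189 190 189 190 189 192 190]
185 [ 96 121  81  33  27  49  69  80  87  95 102 113 114 113 112 113 136 173
 177 179 178 177 178 182 190 192]
rail z101 y=-.09,-.07 x=-15,-4,4,15
[307.561  171.707  304.3806 171.1731 302.0746 170.7859 298.9132 170.2551]
[306.0445 174.4936 302.8338 173.9492 300.5059 173.5545 297.3147 173.0134]
[304.4962 177.3385 301.2547 176.7834 298.9045 176.3809 295.6828 175.8292]
head corners top
[[310.6466 164.4204]
 [305.0579 163.5058]
 [308.045  169.1713]
 [302.3631 168.2254]]
```

>>> jog_arm([
  [[0,0.004,0,0,0,0,1],[0,0.008,0,0,0,0,1],[0,0.012,0,0,0,0,1],[0,0.016,0,0,0,0,1],[0,0.019,0,0,0,0,1],[0,0.021,0,0,0,0,1],[0,0.021,0,0,0,0,1],[0,0.021,0,0,0,0,1]],
])

```text
clock: 7.95
position: [0.4223, -0.285, 0.1303]
ee_rot: [0.266, 3.13, -0.0]
force: [0.5, -0.0, -1.4]
width: 0.256
gripper_force: 55.0
```

```bash
cat > st.py <<'E'
from h import *
o=observe(); d=o["position"][:2]-np.array([.4262,-.2611]); c,s=np.cos(-.1696),np.sin(-.1696)
f=o["force"]; rr=lambda v:np.array([v[0]*c+v[1]*s,-v[0]*s+v[1]*c])
print("t",o["clock"],"rail xy mm",rr(d)*1e3,"headz",(.048+o["position"][2]-.0878)*1e3,"F rail",rr(f),f[2],"M",rr(o["ft_torque"]),o["ft_torque"][2])
print("rot err",tool_to(o["position"],-.1696,o)[1])
E
python3 st.py
```

```text
t 7.95 rail xy mm [  0.1724 -24.1947] headz 90.47771779823137 F rail [0.4747 0.0536] -1.4306392037839055 M [0.0015 0.0534] -0.001863510115789852
rot err [array([-0.    ,  0.0001,  0.    ]), array([-0.0002, -0.    , -3.1416])]
```

>>> jog_arm([
  [[-0.0003,0.0015,0,0,0,0,1],[-0.0003,0.003,0,0,0,0,1],[-0.0003,0.0045,0,0,0,0,1],[-0.0003,0.006,0,0,0,0,1],[-0.0003,0.0075,0,0,0,0,1],[-0.0003,0.009,0,0,0,0,1],[-0.0003,0.009,0,0,0,0,1]],
])

```text
clock: 8.53
position: [0.4241, -0.2758, 0.1302]
ee_rot: [-0.266, -3.13, -0.0]
force: [-0.2, 0.6, -2.3]
width: 0.256
gripper_force: 55.0
```

```bash
python3 st.py
```

```text
t 8.5333 rail xy mm [  0.4331 -14.859 ] headz 90.37999056597067 F rail [-0.263   0.5147] -2.2956103146542253 M [-0.012   0.1134] -0.013257334092804576
rot err [array([ 0.0003, -0.0001,  0.0001]), array([ 0.0001,  0.0004, -3.1415])]
```

Head front is about 3 mm inside by estimate, with no contact. Continuing.

>>> jog_arm([
  [[0,0.0015,0,0,0,0,1],[0,0.003,0,0,0,0,1],[0,0.0045,0,0,0,0,1],[0,0.006,0,0,0,0,1],[0,0.0075,0,0,0,0,1],[0,0.009,0,0,0,0,1],[0,0.009,0,0,0,0,1]],
])

```text
clock: 9.12
position: [0.4256, -0.2669, 0.1302]
ee_rot: [-0.266, -3.13, -0.0]
force: [0.4, -0.0, -2.0]
width: 0.258
gripper_force: 55.0
```

```bash
python3 st.py
```

```text
t 9.1167 rail xy mm [ 0.421  -5.8608] headz 90.39130877261051 F rail [0.4146 0.0509] -1.983762962219926 M [-0.0355  0.0761] 0.013511513815786875
rot err [array([ 0.0003, -0.0001,  0.0001]), array([ 0.0001,  0.0004, -3.1415])]
```

>>> jog_arm([
  [[0,0.002,0,0,0,0,1],[0,0.004,0,0,0,0,1],[0,0.006,0,0,0,0,1],[0,0.008,0,0,0,0,1],[0,0.01,0,0,0,0,1],[0,0.012,0,0,0,0,1],[0,0.014,0,0,0,0,1],[0,0.016,0,0,0,0,1],[0,0.016,0,0,0,0,1]],
])

```text
clock: 9.87
position: [0.4284, -0.251, 0.1302]
ee_rot: [-0.266, -3.13, -0.001]
force: [-0.6, 0.6, -2.1]
width: 0.256
gripper_force: 55.0
```

```bash
python3 st.py
```

```text
t 9.8667 rail xy mm [ 0.4438 10.2878] headz 90.37572935726783 F rail [-0.6957  0.5309] -2.1061522875767533 M [0.0214 0.0612] 0.00013775314437837818
rot err [array([ 0.0003, -0.0001,  0.0003]), array([ 0.0002,  0.0005, -3.1413])]
```

>>> jog_arm([
  [[0,0.002,0,0,0,0,1],[0,0.004,0,0,0,0,1],[0,0.006,0,0,0,0,1],[0,0.008,0,0,0,0,1],[0,0.01,0,0,0,0,1],[0,0.012,0,0,0,0,1],[0,0.014,0,0,0,0,1],[0,0.016,0,0,0,0,1],[0,0.016,0,0,0,0,1]],
])

```text
clock: 10.62
position: [0.4311, -0.2353, 0.1302]
ee_rot: [0.266, 3.13, 0.0]
force: [-0.8, 0.3, -1.8]
width: 0.259
gripper_force: 55.0
```

```bash
python3 st.py;python3 - <<'E'
from h import *
s=save("side","s3");cv2.imwrite("pics/c3.png",cv2.resize(s[110:230,240:330],(450,600),interpolation=cv2.INTER_CUBIC)[:,:,::-1])
E
```

```text
t 10.6167 rail xy mm [ 0.4738 26.2468] headz 90.39825342096267 F rail [-0.8103  0.1513] -1.82338885853923 M [0.0027 0.086 ] -0.05745566972162218
rot err [array([ 0.0003, -0.    ,  0.0003]), array([ 0.    ,  0.0004, -3.1413])]
```

View pics/c3.png

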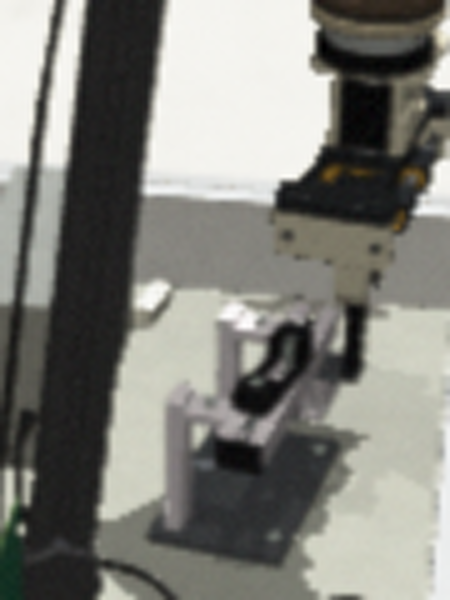

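The head is no longer visible behind the rail, so it is inside the channel, and the post stands in front at (352,350). Sliding on.

>>> jog_arm([
  [[0,0.0015,0,0,0,0,1],[0,0.003,0,0,0,0,1],[0,0.0045,0,0,0,0,1],[0,0.006,0,0,0,0,1],[0,0.0075,0,0,0,0,1],[0,0.009,0,0,0,0,1],[0,0.0105,0,0,0,0,1],[0,0.012,0,0,0,0,1],[0,0.0135,0,0,0,0,1],[0,0.015,0,0,0,0,1]],
])

```text
clock: 11.5
position: [0.4335, -0.2209, 0.1302]
ee_rot: [0.267, 3.13, -0.0]
force: [-0.3, 0.8, -1.7]
width: 0.255
gripper_force: 55.0
```

>>> jog_arm([
  [[0,0.0015,0,0,0,0,1],[0,0.003,0,0,0,0,1],[0,0.0045,0,0,0,0,1],[0,0.006,0,0,0,0,1],[0,0.0075,0,0,0,0,1],[0,0.009,0,0,0,0,1],[0,0.009,0,0,0,0,1]],
])

```text
clock: 12.08
position: [0.4351, -0.2118, 0.1302]
ee_rot: [-0.266, -3.13, -0.0]
force: [0.3, 0.1, -1.9]
width: 0.259
gripper_force: 55.0
```

```bash
python3 st.py
```

```text
t 12.0833 rail xy mm [ 0.4469 50.1134] headz 90.38425929514142 F rail [0.2983 0.1175] -1.9151963811142327 M [0.0179 0.0446] -0.010547858965206177
rot err [array([ 0.0002, -0.0001,  0.0001]), array([ 0.0001,  0.0003, -3.1415])]
```

>>> jog_arm([
  [[0,0.001,0,0,0,0,1],[0,0.002,0,0,0,0,1],[0,0.003,0,0,0,0,1],[0,0.004,0,0,0,0,1],[0,0.005,0,0,0,0,1],[0,0.006,0,0,0,0,1],[0,0.007,0,0,0,0,1],[0,0.008,0,0,0,0,1]],
])

```text
clock: 12.75
position: [0.4363, -0.2043, 0.1302]
ee_rot: [-0.267, -3.13, 0.0]
force: [-0.9, -3.2, -4.1]
width: 0.256
gripper_force: 55.0
```

```bash
python3 st.py
```

```text
t 12.75 rail xy mm [ 0.3653 57.6458] headz 90.37206207009001 F rail [-0.3644 -3.3343] -4.061770099747253 M [-0.8489  0.1543] -0.09514224552956341
rot err [array([-0.0002, -0.0001, -0.0005]), array([-0.0002,  0.0003,  3.1411])]
```

The catch ramp is felt (-3.3 N along the rail), so the bumper face should be near front ≈ 120–125 mm, i.e. rail y ≈ 103–107.

>>> jog_arm([
  [[0,0.001,0,0,0,0,1],[0,0.002,0,0,0,0,1],[0,0.003,0,0,0,0,1],[0,0.004,0,0,0,0,1],[0,0.005,0,0,0,0,1],[0,0.006,0,0,0,0,1]],
])

```text
clock: 13.25
position: [0.4374, -0.1983, 0.1302]
ee_rot: [-0.267, -3.13, -0.0]
force: [-0.7, -1.2, -4.0]
width: 0.259
gripper_force: 55.0
```

>>> jog_arm([
  [[0,0.001,0,0,0,0,1],[0,0.002,0,0,0,0,1],[0,0.003,0,0,0,0,1],[0,0.004,0,0,0,0,1],[0,0.005,0,0,0,0,1],[0,0.006,0,0,0,0,1]],
])

```text
clock: 13.75
position: [0.4384, -0.1923, 0.1302]
ee_rot: [-0.266, -3.13, -0.0]
force: [-0.5, -1.1, -3.9]
width: 0.258
gripper_force: 55.0
```

```bash
python3 st.py
```

```text
t 13.75 rail xy mm [ 0.4223 69.9086] headz 90.40812412912162 F rail [-0.3265 -1.1234] -3.8629004268227574 M [-0.3622  0.1659] -0.08318837739616117
rot err [array([ 0.0001, -0.    , -0.0002]), array([-0.0001, -0.0002,  3.1414])]
```

>>> jog_arm([
  [[0,0.0012,0,0,0,0,1],[0,0.0024,0,0,0,0,1],[0,0.0036,0,0,0,0,1],[0,0.0048,0,0,0,0,1],[0,0.006,0,0,0,0,1],[0,0.0072,0,0,0,0,1],[0,0.0084,0,0,0,0,1],[0,0.0096,0,0,0,0,1],[0,0.0108,0,0,0,0,1],[0,0.012,0,0,0,0,1]],
])

```text
clock: 14.58
position: [0.4405, -0.1805, 0.1302]
ee_rot: [0.266, 3.13, 0.0]
force: [-0.3, -1.3, -4.8]
width: 0.257
gripper_force: 55.0
```

>>> jog_arm([
  [[0,0.0012,0,0,0,0,1],[0,0.0024,0,0,0,0,1],[0,0.0036,0,0,0,0,1],[0,0.0048,0,0,0,0,1],[0,0.006,0,0,0,0,1],[0,0.0072,0,0,0,0,1],[0,0.0084,0,0,0,0,1]],
])

```text
clock: 15.17
position: [0.4419, -0.1722, 0.1302]
ee_rot: [-0.267, -3.13, -0.0]
force: [-0.4, -1.3, -3.8]
width: 0.256
gripper_force: 55.0
```

```bash
python3 st.py
```

```text
t 15.1667 rail xy mm [ 0.4369 90.2486] headz 90.40646774523319 F rail [-0.2294 -1.3197] -3.7697107862855646 M [-0.3913  0.1452] -0.011541451312824615
rot err [array([ 0.    , -0.    , -0.0003]), array([-0.0001, -0.0001,  3.1413])]
```

Now in smaller steps toward the bumper.

>>> jog_arm([
  [[0,0.001,0,0,0,0,1],[0,0.002,0,0,0,0,1],[0,0.003,0,0,0,0,1],[0,0.004,0,0,0,0,1],[0,0.005,0,0,0,0,1]],
])

```text
clock: 15.58
position: [0.4427, -0.1674, 0.1302]
ee_rot: [0.267, 3.13, 0.0]
force: [-1.0, -3.2, -5.3]
width: 0.256
gripper_force: 55.0
```

>>> jog_arm([
  [[0,0.001,0,0,0,0,1],[0,0.002,0,0,0,0,1],[0,0.003,0,0,0,0,1],[0,0.004,0,0,0,0,1]],
])

```text
clock: 15.92
position: [0.4434, -0.1642, 0.1303]
ee_rot: [0.268, 3.13, -0.002]
force: [-0.4, -5.4, -4.8]
width: 0.257
gripper_force: 55.0
```

>>> jog_arm([
  [[0,0.0007,0,0,0,0,1],[0,0.0014,0,0,0,0,1],[0,0.002,0,0,0,0,1],[0,0.002,0,0,0,0,1]],
])

```text
clock: 16.25
position: [0.4438, -0.1623, 0.1303]
ee_rot: [0.268, 3.13, -0.002]
force: [0.5, -5.0, -6.4]
width: 0.255
gripper_force: 55.0
```

```bash
python3 st.py
```

```text
t 16.25 rail xy mm [  0.7023 100.3203] headz 90.50199967753329 F rail [ 1.3698 -4.8739] -6.373930853537189 M [-1.5304 -0.0393] -0.30510438620836466
rot err [array([-0.001 ,  0.0007, -0.0012]), array([0.0011, 0.0016, 3.1404])]
```

>>> jog_arm([
  [[0,0.0007,0,0,0,0,1],[0,0.0015,0,0,0,0,1],[0,0.0015,0,0,0,0,1]],
])

```text
clock: 16.5
position: [0.4441, -0.1614, 0.1304]
ee_rot: [0.268, 3.129, -0.003]
force: [-0.3, -7.2, -4.9]
width: 0.259
gripper_force: 55.0
```

```bash
python3 st.py
```

```text
t 16.5 rail xy mm [  0.7767 101.3232] headz 90.570542474232 F rail [ 0.8783 -7.113 ] -4.854165493605768 M [-2.0196  0.0542] -0.28630347727027494
rot err [array([-0.0017,  0.0009, -0.0015]), array([0.0015, 0.0026, 3.1401])]
```

>>> jog_arm([
  [[0,0.0007,0,0,0,0,1],[0,0.0013,0,0,0,0,1],[0,0.0013,0,0,0,0,1]],
])

```text
clock: 16.75
position: [0.4443, -0.1604, 0.1304]
ee_rot: [0.269, 3.129, -0.003]
force: [0.2, -8.3, -6.1]
width: 0.257
gripper_force: 55.0
```

```bash
python3 st.py
```

```text
t 16.75 rail xy mm [  0.8217 102.276 ] headz 90.58616541748175 F rail [ 1.5778 -8.1543] -6.077191262288717 M [-2.3145  0.0048] -0.3797260913660677
rot err [array([-0.002 ,  0.0011, -0.0019]), array([0.0018, 0.0032, 3.1396])]
```

>>> jog_arm([
  [[0,0.0007,0,0,0,0,1],[0,0.0013,0,0,0,0,1],[0,0.0013,0,0,0,0,1]],
])

```text
clock: 17.0
position: [0.4445, -0.1595, 0.1304]
ee_rot: [0.27, 3.129, -0.004]
force: [-0.7, -9.7, -5.7]
width: 0.258
gripper_force: 55.0
```

```bash
python3 st.py
```

```text
t 17.0 rail xy mm [  0.8826 103.2516] headz 90.59906543679045 F rail [ 0.9107 -9.7331] -5.6885191860445445 M [-2.6721 -0.0261] -0.4183608189294456
rot err [array([-0.0024,  0.0013, -0.0023]), array([0.0021, 0.0038, 3.1393])]
```

Estimated compression is 5.5–6.5 mm. Testing the catch with a gentle back-off.

>>> jog_arm([
  [[0,-0.0007,0,0,0,0,1],[0,-0.0014,0,0,0,0,1],[0,-0.002,0,0,0,0,1],[0,-0.002,0,0,0,0,1]],
])

```text
clock: 17.33
position: [0.4441, -0.1612, 0.1304]
ee_rot: [0.269, 3.129, -0.003]
force: [-0.0, -8.7, -5.6]
width: 0.257
gripper_force: 55.0
```

```bash
python3 st.py
```

```text
t 17.3333 rail xy mm [  0.7598 101.5271] headz 90.56605995942334 F rail [ 1.4196 -8.5613] -5.597690814128428 M [-2.1613  0.0254] -0.31996019038598766
rot err [array([-0.0019,  0.001 , -0.002 ]), array([0.0016, 0.003 , 3.1396])]
```

>>> jog_arm([
  [[0,-0.0007,0,0,0,0,1],[0,-0.0014,0,0,0,0,1],[0,-0.0014,0,0,0,0,1]],
])

```text
clock: 17.58
position: [0.4439, -0.1618, 0.1303]
ee_rot: [0.268, 3.129, -0.002]
force: [-0.2, -6.3, -5.3]
width: 0.258
gripper_force: 55.0
```

```bash
python3 st.py
```

```text
t 17.5833 rail xy mm [  0.7377 100.8533] headz 90.54550623776856 F rail [ 0.8842 -6.2382] -5.3140988781256 M [-1.6192 -0.0159] -0.2544245947845928
rot err [array([-0.001 ,  0.0008, -0.0015]), array([0.0013, 0.0016, 3.1401])]
```

>>> jog_arm([
  [[0,-0.0007,0,0,0,0,1],[0,-0.0014,0,0,0,0,1],[0,-0.002,0,0,0,0,1],[0,-0.002,0,0,0,0,1]],
])

```text
clock: 17.92
position: [0.4438, -0.1623, 0.1303]
ee_rot: [0.266, 3.13, 0.001]
force: [0.6, -0.4, -3.8]
width: 0.257
gripper_force: 55.0
```

```bash
python3 st.py
```

```text
t 17.9167 rail xy mm [  0.6853 100.3082] headz 90.49758977388271 F rail [ 0.7059 -0.2791] -3.812757355596048 M [-0.2652 -0.0994] -0.1938785410838476
rot err [array([0.0006, 0.0003, 0.0002]), array([-0.0005,  0.001 , -3.1414])]
```

The force drops to ~0 at y=100.3, where it was 5 N on the way in, so the catch is holding the head. Now lowering onto the lips and releasing.

>>> jog_arm([
  [[0,0,0.0004,0,0,0,1],[0,0,0.0008,0,0,0,1],[0,0,0.0012,0,0,0,1],[0,0,0.0012,0,0,0,1]],
], force=20)

```text
clock: 18.25
position: [0.4439, -0.1625, 0.1294]
ee_rot: [0.266, 3.129, 0.001]
force: [-0.7, 0.6, 4.8]
width: 0.262
gripper_force: 20.0
```

```bash
python3 st.py
```

```text
t 18.25 rail xy mm [  0.8353 100.1438] headz 89.57544455444764 F rail [-0.7865  0.4495] 4.7540522437320405 M [0.1217 0.1405] -0.055408901556055525
rot err [array([0.0005, 0.0008, 0.0002]), array([-0.0013,  0.0008, -3.1414])]
```

>>> jog_arm([
  [[0,0,-0.0004,0,0,0,1],[0,0,-0.0004,0,0,0,1],[0,0,-0.0004,0,0,0,1]],
], force=5)

```text
clock: 18.5
position: [0.4438, -0.1626, 0.1294]
ee_rot: [0.266, 3.13, 0.0]
force: [1.1, 0.6, -1.0]
width: 0.261
gripper_force: 5.0
```

>>> jog_arm([
  [[0,0,0,0,0,0,0.4],[0,0,0,0,0,0,0.3],[0,0,0,0,0,0,0.2],[0,0,0,0,0,0,0.1],[0,0,0,0,0,0,0.0],[0,0,0,0,0,0,0.0],[0,0,0,0,0,0,0.0]],
])

```text
clock: 19.08
position: [0.4435, -0.1628, 0.1294]
ee_rot: [-0.267, -3.13, -0.0]
force: [-0.2, -0.1, -0.2]
width: 0.497
gripper_force: 0.0
```

```bash
python3 st.py; python3 - <<'E'
from h import *
print(observe()["joints"],observe()["width"])
s=save("side","s4");cv2.imwrite("pics/c4.png",cv2.resize(s[110:230,240:330],(450,600),interpolation=cv2.INTER_CUBIC)[:,:,::-1])
E
```

```text
t 19.0833 rail xy mm [ 0.426  99.8107] headz 89.62265532111151 F rail [-0.2043 -0.1623] -0.15127704274210313 M [ 0.0516 -0.0136] 0.021568925887535634
rot err [array([ 0.    , -0.    , -0.0003]), array([-0.    , -0.0001,  3.1413])]
[-0.2489  0.3409  0.6243  2.0911 -0.2787  0.79    1.9472] 0.49707800645881384
```

View pics/c4.png

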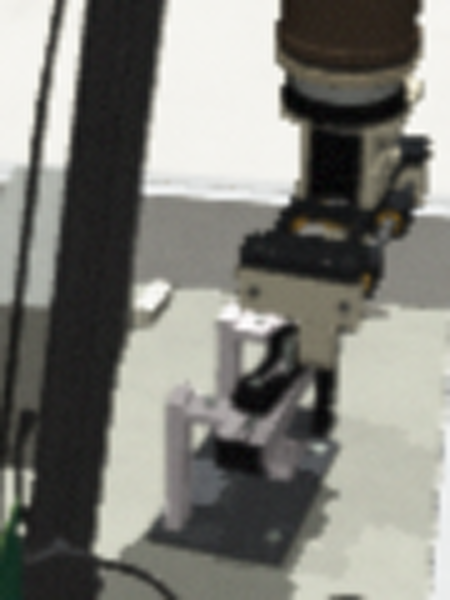

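Side view: the hanger hangs in the rail with its post at (322,400), and the fingers are open around it. Retreating straight up.

>>> jog_arm([
  [[0,0,-0.006,0,0,0,0],[0,0,-0.015,0,0,0,0],[0,0,-0.027,0,0,0,0],[0,0,-0.04,0,0,0,0],[0,0,-0.055,0,0,0,0],[0,0,-0.07,0,0,0,0],[0,0,-0.085,0,0,0,0],[0,0,-0.1,0,0,0,0],[0,0,-0.1,0,0,0,0],[0,0,-0.1,0,0,0,0]],
])

```text
clock: 19.97
position: [0.444, -0.163, 0.2305]
ee_rot: [0.266, 3.128, 0.0]
force: [-0.1, -0.3, -0.8]
width: 0.5
gripper_force: 0.0
```

```bash
python3 st.py; python3 - <<'E'
from h import *
s=save("side","s5");cv2.imwrite("pics/c5.png",cv2.resize(s[110:230,240:330],(450,600),interpolation=cv2.INTER_CUBIC)[:,:,::-1])
E
```

```text
t 19.9667 rail xy mm [ 1.0235 99.7438] headz 190.73449555862032 F rail [-0.094  -0.3309] -0.769385419419681 M [ 0.0366 -0.016 ] 0.01254357944520466
rot err [array([ 0.0004,  0.0023, -0.0002]), array([ 0.0037, -0.0007,  3.1414])]
```

View pics/c5.png

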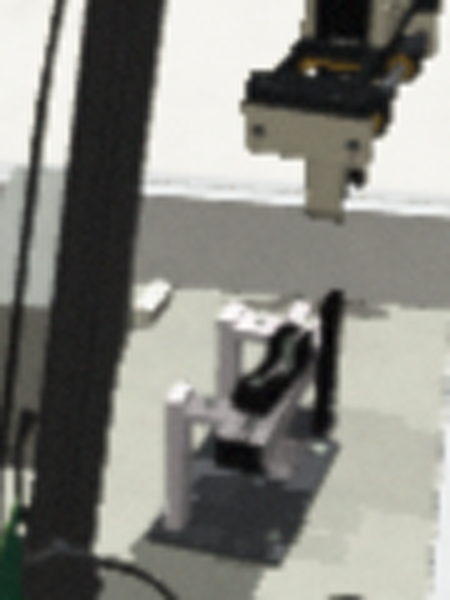

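The hanger hangs alone in the rail with its post near vertical, and the gripper is clear.

```bash
python3 -c "
from cell import *
print(sign_off())"
```

```text
the job is handed in; nothing more can be done
None
```

The hanger is in the rail, held by the catch and released, with the gripper clear; I handed the job in at about 20 s, and no verdict came back.

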